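Push a part through the gravity flap of a parts chute

TASK

Push the long flat aluminium block across the chute's deck to the small hanging flap, push it on under the flap until it drops down the slide into the catch tray, then draw back so that the flap hangs shut again. Only push it, gently, with the fingers: do not grip it or lift it off the deck, and leave the nut, the thick block and the bolt where they are.

Things in the scene. Friction and masses are not known exactly. Their poses are not given: they have to be found in the camera images.
- chute: Steel parts chute on legs, fixed on the bench. Origin: on the bench under the flap, mid-opening. x is the feed direction (roughly away from the robot), y left of it, z up; all below in this frame, mm. Flat dark deck, top at z 255, x -160 to the sill edge at x 12, y -110 to 24, open at the rear and right. A grey guard panel (x 4 to 8, y -108 to -22, top z 315) closes its far side.
- fence (a point): Middle of the top edge of the aluminium fence's inner face. The fence stands 12 mm high on the deck along its left side, inner face at y 17 in the chute's frame, parallel to the feed direction, x -160 to -8.
- flap_foot (a point): Fixed point at the middle of the shut flap's lower edge, 4.5 mm above the deck. The opening is 34 mm wide (chute's y -17 to 17) between two upright cheeks (x -8 to 14, 5 thick, 60 above the deck); above it is only the flap's hinge. A flared guide 12 high leads in on the right, from (x -40, y -37) to (-10, -19).
- tray (a point): Centre of the catch tray's floor, 171 mm above the bench. Floor: x 72 to 172, y -33 to 33 in the chute's frame; walls 55 mm high. A 49 degree slide drops to it from the sill edge (x 12). A part tips and slides down by itself once its centre is well past the sill edge.
- flap (a joint): Angle of the flap, rad: 0 hangs shut, up to 1.5 as it swings inward (foot towards the chute's +x), never towards the robot. Falls shut by its own weight (50 g). Aluminium plate 30 mm wide, 3 thick, hinged along the chute's y at 307 mm above the bench; its foot hangs 259.5 mm above the bench.
- part_centre (a point): Centre of the part to feed: a plain aluminium block 22 x 62 x 16 mm (62 along its own y axis, 16 high, z up), about 70 g, lying loose and flat on the deck to the right of the fence, its long axis within about 0.35 rad of the feed direction. Its centre is 8 mm above the deck.
- nut: Bystander: steel M16 nut, 24 x 27 x 13 mm, loose, on the deck near the foot of the guard panel; origin at the centre of its underside.
- thick_block: Bystander: aluminium block 30 x 50 x 25 mm, loose, on the bench to the right of the chute; origin at the centre of its underside.
- bolt: Bystander: M10 bolt standing on its head, 17 x 19 x 51 mm, loose, on the deck between the nut and the opening, near the guard panel; origin at the centre of its underside.
- weld_screen: Clear screen, 5 mm thick and 820 long, fixed upright on the near edge of the bench, between the robot and the chute, its top edge 520 mm above the bench. Hard to see. The arm has to reach over it, so it should travel with the fingertips above the deck's height. Origin: middle of its lower edge, its x axis along its length.
Not all that is in view belongs to the job. Leave any blue or brown look-alike of the part that bears part_centre alone.

How it is judged:
By the outcome, as a careful person would: the job done as asked, in the order asked, and still so for the second after the job is handed in, with the robot touching nothing.
It also fails if it takes over 45 s, if anything falls off the work surface, if the arm or the gripper's body presses on something with over 40 N, if the wrist force passes 120 N, or if a joint passes its speed limit or range.

ROBOT

A 6-joint arm with a two-finger parallel gripper is mounted at the origin on a cart in front of the work surface, level with it; the furniture and walls round the work are solid. World frame = base frame: x ahead of the robot, y to its left, z up, the work surface at z = 0. Lengths are in m, angles in rad, forces in N, time in s.
With the tool pointing down it reaches from about 0.35 to 0.875 m from the base axis. Payload 15.5 kg.
Tool frame: the origin (TCP) lies on the centre line of the jaws, within the pads' length; the fingertips stand r.tip_reach ahead of it and the grasp point (between the pads) lies 2 mm behind it (r.tip_reach is the distance from the TCP to the fingertips, in m); z points along the fingers, y is the line along which they close (so a half turn about z gives the same grasp; the last joint's range is limited). The gripper opens to 85 mm and grips with 20 to 120 N. Pads are 22 mm wide; open, the fingers measure 114 mm over their backs; the gripper's body (76 mm by 85 mm) begins 54 mm behind the grasp point. The pads swing forward as they close: fully open they stand 13 mm farther back than shut.
Start: joints at [1.188, 0.494, 1.345, -0, 1.302, -0.096], TCP at [0.177, 0.599, 0.248] pointing down, gripper open.
Joint ranges: [-2.91, 2.91], [-0.82, 2.16], [0.22, 2.67], [-1.22, 4.37], [0.12, 2.79], [-3.08, 3.08]. Speed limits (rad/s): [1.89, 1.89, 2.57, 3.01, 3.01, 3.01].

INTERFACE

Orientations are given as a unit quaternion [w, x, y, z].
In Python, from plant import readout, cams, finish_job, r gives the robot as it stands.
- The arm moves only by the tool apply_moves, never from a script. Its argument "commands" is one flat list of numbers, 5 for each row, row after row: the finger opening in cm, from 0 to 8.54, then the shift along the tool's x, y, z in cm, then the turn about the tool's z in degrees. A call has 1 to 8 rows; each row shifts and turns the commanded pose from where the row before left it, along the tool's axes as they then stand; what a row does not reach is not made up. A row lasts 1/12 s, in which the tool goes at most 41.7 mm and 7.16 degrees, less where a joint would pass 70% of its speed; a pose out of reach is approached as far as the arm can. A call with a gripper value outside its range is refused whole. The fingers move at their own pace and stop on an object; the grip force is fixed at half the most. Time passes only in rows, so rows that do not move let the fingers close. It gives the time, the measured TCP pose, the force, the opening and the grip force at its end, in the units of the state.
- readout.sense(): the state, without advancing time (a new reading comes with each control period).
- cams.grab_frame(name): name is "side" or "top" or "wrist"; returns a dict with "img" (420x560x3 uint8, red, green, blue), "z_map" (420x560 float32, m along the optical axis (not along the pixel's ray), 0 where there is no reading), "intrinsics" (3x3 intrinsics, pixels), "dist_coeffs" ([k1, k2, p1, p2, k3] as OpenCV has them; the pictures are not rectified), "pose" (4x4, takes a point from camera to world coordinates). Camera axes: x right, y up, looking along -z (the intrinsics and any distortion apply to the point x, -y, -z); pixel columns grow to the right and rows downward; lengths in m; the calibration is good to about 2 mm. A picture is of the moment at which its call begins.
- finish_job(): hands the job in; it is judged then, once.
The state is a dict: "time": time; "q": joint angles; "dq": joint speeds; "joint_efforts": joint torques, N m; "tool_pos": TCP position; "ee_rot": TCP orientation; "wrist_force": force on the tool from outside, world axes, zero at the start; "ft_torque": the same for the moment, N m; "opening": finger opening in m; "finger_force": force on a finger pad.
Only numpy, scipy, OpenCV 4.12 (cv2) and the standard library are available. Lean on these libraries where they do the work, as an engineer would, in place of code of your own. Each camera call takes 0.05 s, during which the arm holds its last target. There are 200 camera calls.

## Working session

There is one attempt and no reset: what is moved stays moved. The work goes in short steps, Python scripts to look and compute and a tool call to move; the robot and the scene stay as the last step left them, time stands still between calls to the robot, and variables do not carry over. Pictures are saved under pics/ and viewed, at most 10 in all, crops included, and the job is handed in when it is done.

Besides the shell and the picture viewer there is one more tool, called after "Emit:" in YAML: its name, and indented under it one key for each argument. apply_moves: Moves the arm, as the interface text tells. Its arguments: {"type":"object","properties":{"commands":{"type":"array","items":{"type":"number"}}},"required":["commands"]}

```bash
mkdir -p pics; cat > h.py <<'E'
import numpy as np,cv2
from plant import readout,cams,finish_job,r
def grab(n):
    f=cams.grab_frame(n); np.savez('%s.npz'%n,**f); return f
def load(n): return dict(np.load('%s.npz'%n))
def ray(f,u,v):
    p=cv2.undistortPoints(np.array([[[u,v]]],float),f['intrinsics'],f['dist_coeffs'])[0,0]
    d=np.array([p[0],-p[1],-1.]); return f['pose'][:3,:3]@d,f['pose'][:3,3]
def onz(f,u,v,z):
    d,o=ray(f,u,v); return o+d*(z-o[2])/d[2]
def dep(f,u,v):
    d,o=ray(f,u,v); return o+d*float(f['z_map'][int(v),int(u)])
E
python3 - <<'E'
from h import *
s=readout.sense();print({k:np.round(v,3) for k,v in s.items()},r.tip_reach)
for n in('side','top','wrist'):
    f=grab(n);cv2.imwrite(f'pics/{n}0.png',f['img'][...,::-1]);print(n,np.round(f['pose'],3).tolist())
E
```

```text
{'time': np.float64(0.0), 'q': array([ 1.188,  0.494,  1.346,  0.   ,  1.302, -0.096]), 'dq': array([ 0.   ,  0.001, -0.   ,  0.   ,  0.   ,  0.001]), 'joint_efforts': array([ 4.0000e-03, -8.8215e+01, -3.8389e+01,  0.0000e+00,  1.0000e-02,
       -0.0000e+00]), 'tool_pos': array([0.177, 0.599, 0.248]), 'ee_rot': array([-0.   ,  0.143,  0.99 , -0.001]), 'wrist_force': array([ 0.551,  0.5  , -0.014]), 'ft_torque': array([-0.02 , -0.016,  0.001]), 'finger_force': np.float64(0.0), 'opening': np.float64(0.085)} 0.017
side [[0.995, 0.031, -0.091, 0.456], [-0.096, 0.39, -0.916, -1.106], [0.007, 0.92, 0.391, 0.574], [0.0, 0.0, 0.0, 1.0]]
top [[0.015, 0.987, -0.159, 0.422], [-1.0, 0.012, -0.02, -0.215], [-0.018, 0.16, 0.987, 1.019], [0.0, 0.0, 0.0, 1.0]]
wrist [[0.283, -0.908, -0.31, 0.098], [0.959, 0.267, 0.093, 0.624], [-0.002, -0.323, 0.946, 0.373], [0.0, 0.0, 0.0, 1.0]]
```

View pics/top0.png

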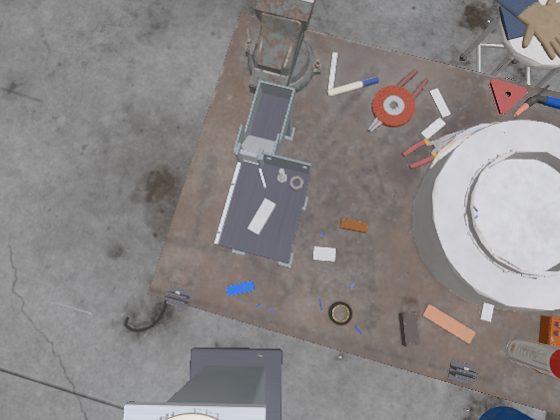

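View pics/side0.png

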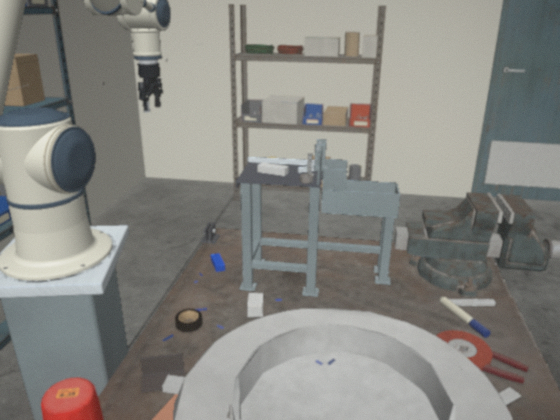

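The top view shows the chute at px (215-310, 80-265), with the part at about (262,217), the nut at (296,183) and the bolt at (283,176). The side view confirms that the deck is raised on legs. I'll enlarge the deck area.

```bash
python3 - <<'E'
from h import *
f=load('top')
c=f['img'][75:275,200:330,::-1]
c=cv2.resize(c,None,fx=3,fy=3,interpolation=cv2.INTER_CUBIC)
c=f['img'][130:270,205:320,::-1];c=cv2.resize(c,None,fx=4.2,fy=4.2,interpolation=cv2.INTER_CUBIC)
cv2.imwrite('pics/top1.png',c)
print(dep(f,262,217),dep(f,240,240))
E
```

```text
[ 0.53895288 -0.16142487  0.2707004 ] [ 0.49934609 -0.12236491  0.2570255 ]
```

View pics/top1.png

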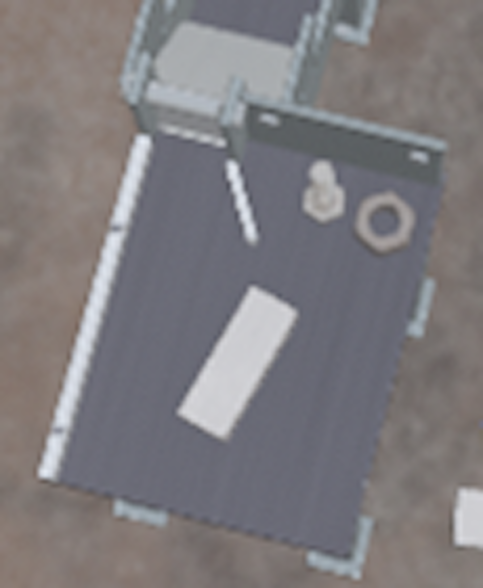

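View pics/wrist0.png

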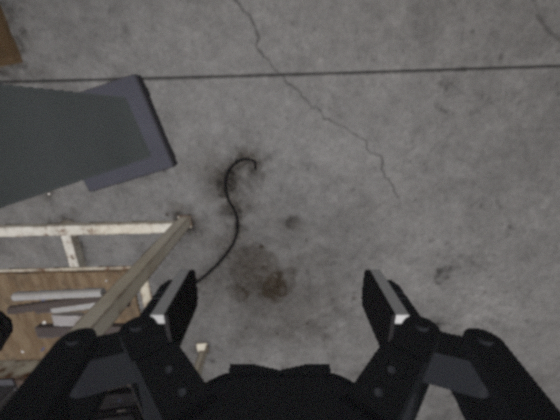

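Enlarged crop: the fence's inner top edge runs (152,140)-(60,476), the part's top corners are (255,286), (298,313), (226,439) and (178,411), and the near deck edge runs (50,482)-(355,555). The wrist camera sees only the floor and jaws.

```bash
cat >> h.py <<'E'
def cr(f,u,v,z,s=4.2,ox=205,oy=130): return onz(f,u/s-.5+.5/s+ox,v/s-.5+.5/s+oy,z)
E
python3 - <<'E'
from h import *
f=load('top')
a=cr(f,60,476,.267)[:2];b=cr(f,152,140,.267)[:2]
e=(b-a)/np.linalg.norm(b-a);n=np.array([-e[1],e[0]])
print('fence',a,b,np.linalg.norm(b-a),'yaw',np.arctan2(e[1],e[0]))
O1=b+.008*e-.017*n;O2=a+.16*e-.017*n;print(O1,O2);O=(O1+O2)/2
C=lambda p:np.array([(p[:2]-O)@e,(p[:2]-O)@n])*1e3
P=[cr(f,*q,.271) for q in[(255,286),(298,313),(226,439),(178,411)]]
P=np.array([p[:2] for p in P]);print('part chute',[C(p).round(1) for p in P],C(P.mean(0)),P.mean(0))
d=(P[0]+P[1]-P[2]-P[3]);print('len',np.linalg.norm(d)/2,np.linalg.norm(P[0]-P[1]),'yaw',np.arctan2(d[1],d[0]))
for q,z in[((355,555),.255),((50,482),.255),((443,146),.315),((323,195),.272),((385,222),.268),((160,128),.258),((228,143),.258),((254,242),.267),((232,163),.267)]:print(q,C(cr(f,*q,z)).round(1))
E
```

```text
fence [ 0.49265853 -0.0867679 ] [ 0.63756373 -0.12065768] 0.14881543396326966 yaw -0.2297460681969384
[ 0.64148211 -0.13903284] [ 0.644583   -0.13975806]
part chute [array([-61.6, -42.3]), array([-68.4, -62.7]), array([-127.1,  -46.7]), array([-120.6,  -24.3])] [-94.44209015 -43.99922128] [ 0.54105205 -0.16073124]
len 0.061247330697250184 0.021521806532419356 yaw -0.5101147894779734
(355, 555) [-159.9 -109.9]
(50, 482) [-161.3   22.7]
(443, 146) [   3.7 -105.9]
(323, 195) [-16.9 -60.6]
(385, 222) [-21.1 -88.6]
(160, 128) [-1.3 16.7]
(228, 143) [ -0.8 -13.7]
(254, 242) [-42.5 -36.7]
(232, 163) [-11.3 -18.9]
```

Chute frame fits to within 2 mm: origin (0.643,-0.139), yaw -0.230. The part is at chute (-94,-44), yaw about -0.28 relative. Next I'll locate the screen, whose brackets seem to be at px (178,297) and (462,372).

```bash
python3 - <<'E'
from h import *
f=load('top')
for q in[(178,297),(462,372),(160,293),(240,15),(175,299),(320,338)]:
  print(q,onz(f,*q,0).round(3),dep(f,*q).round(3))
# any depth readings around z~.52 between
s=f['z_map'];Z=[]
for v in range(200,400,2):
  for u in range(100,560,2):
    if s[v,u]>0:
      p=dep(f,u,v)
      if .4<p[2]<.56 and p[0]>.2: Z.append((u,v,*p.round(2)))
print(len(Z),Z[:5])
c=f['img'][270:400,140:500,::-1];cv2.imwrite('pics/scr.png',cv2.resize(c,None,fx=2.2,fy=2.2,interpolation=cv2.INTER_CUBIC))
E
```

```text
(178, 297) [0.39  0.049 0.   ] [0.39  0.048 0.005]
(462, 372) [ 0.235 -0.599  0.   ] [ 0.236 -0.597  0.005]
(160, 293) [0.399 0.092 0.   ] [ 0.399  0.093 -0.002]
(240, 15) [ 1.11  -0.072  0.   ] [ 1.11  -0.073  0.   ]
(175, 299) [0.386 0.056 0.   ] [0.387 0.046 0.04 ]
(320, 338) [ 0.303 -0.281  0.   ] [ 0.304 -0.281  0.003]
2 [(258, 354, np.float64(0.34), np.float64(-0.18), np.float64(0.49)), (260, 354, np.float64(0.34), np.float64(-0.18), np.float64(0.49))]
```

View pics/scr.png

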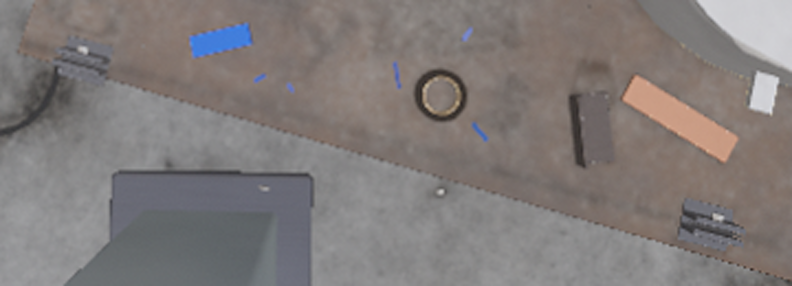

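The screen line is at chute x≈-290, from about (0.408,0.124) to (0.217,-0.674). I'll raise the tool, then swing around at about 0.6 m radius, turning so the closing line ends up along the feed.

Emit:
apply_moves:
  commands: [3, -3.5, -0.2, -1.9, 3.3, 3, -3.5, -0.2, -1.9, 3.3, 3, -3.5, -0.2, -1.9, 3.3, 3, -3.5, -0.2, -1.9, 3.3, 3, -3.5, -0.2, -1.9, 3.3, 3, -3.5, -0.2, -1.9, 3.3, 3, -3.5, -0.2, -1.9, 3.3, 3, -3.5, -0.2, -1.9, 3.3]

```text
time: 0.82
tool_pos: [0.4161, 0.4536, 0.4009]
ee_rot: [-0.0, 0.367, 0.93, -0.0]
wrist_force: [-0.5, 1.1, -0.2]
opening: 0.0303
finger_force: 0.0
```

```bash
cat >> h.py <<'E'
from scipy.spatial.transform import Rotation as Ro
O=np.array([.643,-.1394]);e=np.array([.9737,-.2277]);n=np.array([.2277,.9737])
C=lambda p:np.array([(p[:2]-O)@e,(p[:2]-O)@n])*1e3
W=lambda x,y:O+e*x/1e3+n*y/1e3
def st(tx=None,ty=None):
    s=readout.sense();p=s['tool_pos'];R=Ro.from_quat(s['ee_rot'],scalar_first=True).as_matrix()
    yaw=np.degrees(np.arctan2(R[1,0],R[0,0]))
    print('t',round(float(s['time']),2),'p',p.round(4),'chute',C(p).round(1),'xyaw',yaw.round(2),'turn to 76.84:',(yaw-76.84).round(2),'zz',R[:,2].round(3),'op',s['opening'],'tip',r.tip_reach,'F',np.round(s['wrist_force'],1),'q',np.round(s['q'],2))
    if tx is not None:
        d=np.r_[W(tx,ty),p[2]]-p; print('shift tool cm',(R.T@d*100).round(2))
    return s
E
python3 -c "
from h import *
st(-94,-82)"
```

```text
t 0.82 p [0.4161 0.4536 0.4009] chute [-355.9  525.7] xyaw 136.95 turn to 76.84: 60.11 zz [-0. -0. -1.] op 0.03025046784889348 tip 0.017 F [-0.5  1.1 -0.2] q [ 0.73  0.38  1.12  0.    1.64 -0.09]
shift tool cm [-5.300e+01 -3.964e+01  1.000e-02]
```

Emit:
apply_moves:
  commands: [3, -4, -0.3, 0, 3.5, 3, -4, -0.3, 0, 3.5, 3, -4, -0.3, 0, 3.5, 3, -4, -0.3, 0, 3.5, 3, -4, -0.3, 0, 3.5, 3, -4, -0.3, 0, 3.5, 3, -4, -0.3, 0, 3.5, 3, -4, -0.3, 0, 3.5]

```text
time: 1.48
tool_pos: [0.5772, 0.1793, 0.3999]
ee_rot: [-0.0, 0.581, 0.814, -0.0]
wrist_force: [1.2, 0.6, -0.1]
opening: 0.0296
finger_force: 0.0
```

Emit:
apply_moves:
  commands: [3, -4, -0.5, 0, 3.5, 3, -4, -0.5, 0, 3.5, 3, -4, -0.5, 0, 3.5, 3, -4, -0.5, 0, 3.5, 3, -4, -0.5, 0, 3.5, 3, -4, -0.5, 0, 3.5, 3, -4, -0.5, 0, 3.5]

```text
time: 2.07
tool_pos: [0.5835, -0.1007, 0.4]
ee_rot: [-0.0, 0.741, 0.672, -0.0]
wrist_force: [1.0, 0.6, -0.4]
opening: 0.0298
finger_force: 0.0
```

```bash
python3 -c "
from h import *
st(-94,-84)
f=grab('side');c=f['img'][20:230,120:400,::-1];cv2.imwrite('pics/side2.png',cv2.resize(c,None,fx=2.8,fy=2.8,interpolation=cv2.INTER_CUBIC))"
```

```text
t 2.07 p [ 0.5835 -0.1007  0.4   ] chute [-66.7  24.1] xyaw 84.43 turn to 76.84: 7.59 zz [-0.  0. -1.] op 0.029820606792234083 tip 0.017 F [ 1.   0.6 -0.4] q [-0.27  0.34  1.18  0.    1.62 -0.17]
shift tool cm [-10.35  -4.13   0.  ]
```

View pics/side2.png

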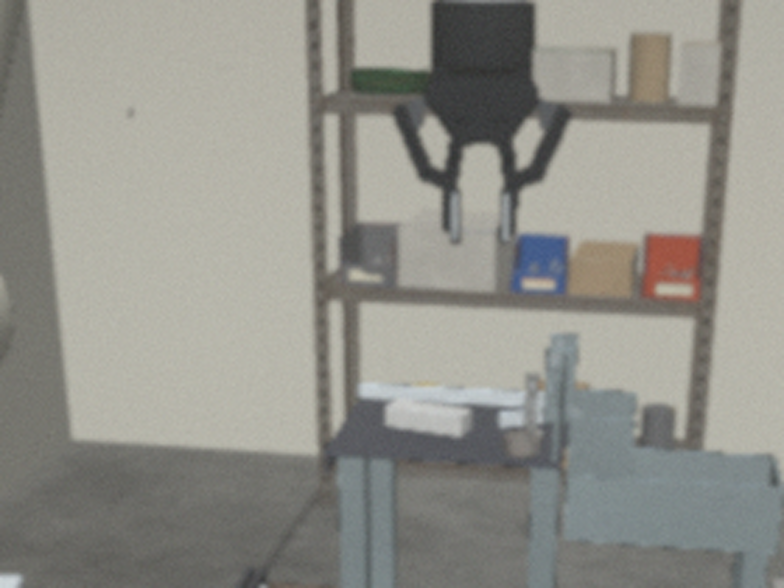

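The side view shows the gripper high over the deck, with fingertips at crop (452,240) and (507,240), linkage flaring to about ±85 px at the knuckles, and the part at (430,417). I'll move over to the part's right side with fingers shut and measure the gripper's profile from depth.

Emit:
apply_moves:
  commands: [0, -3.45, -1.38, 0, 0, 0, -3.45, -1.38, 0, 0, 0, -3.45, -1.37, 0, 0, 0, 0, 0, 0, 3.8, 0, 0, 0, 0, 3.8, 0, 0, 0, 0, 0, 0, 0, 0, 0, 0]

```text
time: 2.7
tool_pos: [0.5329, -0.1978, 0.4002]
ee_rot: [-0.0, 0.782, 0.623, -0.0]
wrist_force: [0.1, -0.3, -0.5]
opening: -0.0002
finger_force: 0.0
```

```bash
cat > prof.py <<'E'
from h import *
def prof():
    s=readout.sense();p=s['tool_pos'];f=grab('side');z=f['z_map']
    v,u=np.nonzero(z>0)
    q=cv2.undistortPoints(np.c_[u,v].astype(float)[:,None],f['intrinsics'],f['dist_coeffs'])[:,0]
    X=(np.c_[q[:,0],-q[:,1],-np.ones(len(q))]*z[v,u][:,None])@f['pose'][:3,:3].T+f['pose'][:3,3]
    d=X[:,:2]-p[:2];a=d@e*1e3;b=d@n*1e3;h=(X[:,2]-p[2])*1e3
    m=(abs(a)<90)&(abs(b)<90)&(h>-60)&(h<110)
    for k in range(-30,110,6):
        w=m&(h>=k)&(h<k+6)
        if w.sum():print(k,w.sum(),'x',np.percentile(a[w],[1,99]).round(),'y',np.percentile(b[w],[2,98]).round())
E
python3 -c "
from prof import *
st(-94,-84);prof()"
```

```text
t 2.7 p [ 0.5329 -0.1978  0.4002] chute [-93.9 -82. ] xyaw 77.12 turn to 76.84: 0.28 zz [-0.  0. -1.] op -0.00016177366160626856 tip 0.017 F [ 0.1 -0.3 -0.5] q [-0.46  0.3   1.24  0.    1.6  -0.24]
shift tool cm [-0.2  -0.01 -0.  ]
-18 21 x [-4.  7.] y [-11.   7.]
-12 36 x [-10.  13.] y [-12.  -5.]
-6 49 x [-13.  14.] y [-11.  -3.]
0 45 x [-12.  15.] y [-13.  -3.]
6 44 x [-12.  14.] y [-13.  -2.]
12 50 x [-13.  14.] y [-11.  -2.]
18 48 x [-14.  15.] y [-12.   0.]
24 77 x [-27.  27.] y [-13.   5.]
30 109 x [-31.  34.] y [-13.   8.]
36 128 x [-36.  38.] y [-14.  12.]
42 114 x [-42.  43.] y [-16.  12.]
48 113 x [-47.  49.] y [-19.  12.]
54 135 x [-53.  53.] y [-18.   8.]
60 166 x [-57.  58.] y [-18.  -1.]
66 196 x [-59.  62.] y [-18.  -1.]
72 215 x [-58.  61.] y [-20.   5.]
78 173 x [-48.  51.] y [-21.  -1.]
84 166 x [-40.  44.] y [-21.  -2.]
90 154 x [-40.  42.] y [-13.   1.]
96 146 x [-36.  40.] y [-13.  -4.]
102 132 x [-36.  38.] y [-14.  -5.]
108 26 x [-35.  37.] y [-33.  -6.]
```

Shut, the linkage flares out too early to pass the hinge. Fully open, the leading finger's back may be nearly vertical, so I'll measure that.

Emit:
apply_moves:
  commands: [8.54, 0, 0, 0, 0, 8.54, 0, 0, 0, 0, 8.54, 0, 0, 0, 0, 8.54, 0, 0, 0, 0, 8.54, 0, 0, 0, 0, 8.54, 0, 0, 0, 0, 8.54, 0, 0, 0, 0]

```text
time: 3.33
tool_pos: [0.533, -0.1979, 0.4003]
ee_rot: [0.0, 0.783, 0.623, -0.0]
wrist_force: [-0.4, 0.1, -0.7]
opening: 0.0831
finger_force: 0.0
```

```bash
python3 -c "
from prof import *
st(-94,-84);prof()"
```

```text
t 3.33 p [ 0.533  -0.1979  0.4003] chute [-93.8 -82. ] xyaw 77.02 turn to 76.84: 0.18 zz [ 0. -0. -1.] op 0.08312131494990471 tip 0.017 F [-0.4  0.1 -0.7] q [-0.46  0.3   1.24 -0.    1.6  -0.23]
shift tool cm [-0.2  -0.02  0.  ]
-6 18 x [-46.  49.] y [-11.   8.]
0 43 x [-52.  54.] y [-12.   2.]
6 49 x [-53.  56.] y [-12.   3.]
12 52 x [-53.  56.] y [-12.   1.]
18 49 x [-53.  56.] y [-12.   4.]
24 51 x [-53.  56.] y [-11.   4.]
30 54 x [-55.  56.] y [-13.   5.]
36 75 x [-67.  66.] y [-14.   1.]
42 127 x [-71.  73.] y [-15.   6.]
48 121 x [-71.  73.] y [-17.  12.]
54 180 x [-70.  73.] y [-18.  10.]
60 195 x [-70.  72.] y [-18.  14.]
66 182 x [-70.  72.] y [-19.  10.]
72 177 x [-68.  71.] y [-20.   1.]
78 219 x [-67.  70.] y [-21.   2.]
84 256 x [-67.  70.] y [-20.  -1.]
90 251 x [-67.  69.] y [-14.  -2.]
96 191 x [-63.  67.] y [-13.   5.]
102 142 x [-36.  38.] y [-14.  -5.]
108 19 x [-36.  38.] y [-29.  -6.]
```

Neither opening clears the hinge with the closing line along the feed. So I'll push sideways in this orientation, with two fingertips squaring the part, and turn 90° for the feed push. That gives a 22 mm deep finger, and only the links stop at the cheeks. Descending beside the part now.

Emit:
apply_moves:
  commands: [2.5, -0.2, 0, 0, 0.2, 2.5, 0, 0, 0, 0, 2.5, 0, 0, 0, 0, 2.5, 0, 0, 3.5, 0, 2.5, 0, 0, 3.5, 0, 2.5, 0, 0, 3, 0, 2.5, 0, 0, 2, 0, 2.5, 0, 0, 0, 0]

```text
time: 4.05
tool_pos: [0.5308, -0.199, 0.2763]
ee_rot: [-0.003, 0.784, 0.621, -0.001]
wrist_force: [-0.4, 0.7, -0.4]
opening: 0.0251
finger_force: 0.0
```

```bash
python3 -c "
from prof import *
st(-94,-20);prof()
f=grab('top');c=f['img'][130:270,205:320,::-1];cv2.imwrite('pics/top2.png',cv2.resize(c,None,fx=4.2,fy=4.2,interpolation=cv2.INTER_CUBIC))"
```

```text
t 4.05 p [ 0.5308 -0.199   0.2763] chute [-95.7 -83.6] xyaw 76.8 turn to 76.84: -0.04 zz [-0.006  0.003 -1.   ] op 0.02514488532951287 tip 0.017 F [-0.4  0.7 -0.4] q [-0.46  0.39  1.45 -0.    1.31 -0.23]
shift tool cm [6.36 0.17 0.01]
-30 83 x [-65.  90.] y [-26. -19.]
-24 939 x [-65.  89.] y [-26.  83.]
-18 143 x [-16.  88.] y [-18.  63.]
-12 176 x [-23.  88.] y [-17.  62.]
-6 98 x [-25.  90.] y [-12.  64.]
0 57 x [-25.  88.] y [-12.  62.]
6 63 x [-25.  89.] y [-12.  64.]
12 61 x [-25.  89.] y [-12.  63.]
18 61 x [-25.  89.] y [-13.  64.]
24 86 x [-37.  89.] y [-13.  62.]
30 102 x [-42.  89.] y [-14.  65.]
36 123 x [-46.  49.] y [-14.  11.]
42 85 x [-49.  51.] y [-16.  11.]
48 105 x [-52.  53.] y [-18.  14.]
54 108 x [-54.  57.] y [-18.  11.]
60 129 x [-57.  59.] y [-18.   1.]
66 143 x [-60.  63.] y [-18.  -3.]
72 183 x [-62.  66.] y [-20.  -1.]
78 205 x [-61.  64.] y [-20.   8.]
84 169 x [-50.  51.] y [-21.   1.]
90 147 x [-40.  43.] y [-15.   5.]
96 125 x [-37.  40.] y [-13.  -4.]
102 85 x [-36.  39.] y [-13.  -0.]
108 10 x [-33.  38.] y [-28.  -6.]
```

Emit:
apply_moves:
  commands: [2.5, 0.6, 0, 0, 0, 2.5, 0.6, 0, 0, 0, 2.5, 0.6, 0, 0, 0, 2.5, 0.6, 0, 0, 0, 2.5, 0.6, 0, 0, 0, 2.5, 0.6, 0, 0, 0, 2.5, 0.6, 0, 0, 0, 2.5, 0.6, 0, 0, 0]

```text
time: 4.82
tool_pos: [0.5436, -0.1525, 0.2804]
ee_rot: [0.0, 0.784, 0.621, -0.0]
wrist_force: [-1.0, -0.9, 0.6]
opening: 0.0251
finger_force: 0.4
```

Emit:
apply_moves:
  commands: [2.5, 0.4, 0, 0, 0, 2.5, 0.4, 0, 0, 0, 2.5, 0.3, 0, 0, 0, 2.5, 0.2, 0, 0, 0, 2.5, 0.1, 0, 0, 0, 2.5, 0, 0, 0, 0]

```text
time: 5.32
tool_pos: [0.5467, -0.1394, 0.2802]
ee_rot: [-0.0, 0.784, 0.621, 0.0]
wrist_force: [-0.3, 0.5, -0.0]
opening: 0.0253
finger_force: 0.0
```

```bash
python3 -c "
from h import *
st(-94,-19)"
```

```text
t 5.32 p [ 0.5467 -0.1394  0.2802] chute [-93.8 -21.9] xyaw 76.81 turn to 76.84: -0.03 zz [-0.  0. -1.] op 0.02530114249692049 tip 0.017 F [-0.3  0.5 -0. ] q [-0.36  0.38  1.45  0.    1.31 -0.13]
shift tool cm [ 0.29 -0.02  0.  ]
```

Emit:
apply_moves:
  commands: [0, -1, 0, 0, 0, 0, -2, 0, 0, 0, 0, -2, 0, -1, 0, 0, 0, 0, -4, 0, 0, 0, 0, -4, 0, 0, -2, -3, 0, 0, 0, -4, -3, 0, 0, 0, -4, -2, 0, 0]

```text
time: 5.98
tool_pos: [0.4412, -0.2598, 0.3711]
ee_rot: [0.001, 0.783, 0.622, 0.0]
wrist_force: [1.8, -1.9, -0.7]
opening: 0.0002
finger_force: 0.0
```

```bash
python3 -c "
from h import *
st(-160,3)
f=grab('top');c=f['img'][130:270,205:320,::-1];cv2.imwrite('pics/top3.png',cv2.resize(c,None,fx=4.2,fy=4.2,interpolation=cv2.INTER_CUBIC))"
```

```text
t 5.98 p [ 0.4412 -0.2598  0.3711] chute [-169.1 -163.2] xyaw 76.92 turn to 76.84: 0.08 zz [ 0.001 -0.001 -1.   ] op 0.00019659741406403964 tip 0.017 F [ 1.8 -1.9 -0.7] q [-0.65  0.23  1.42 -0.    1.49 -0.42]
shift tool cm [ 1.662e+01  9.400e-01 -1.000e-02]
```

View pics/top3.png

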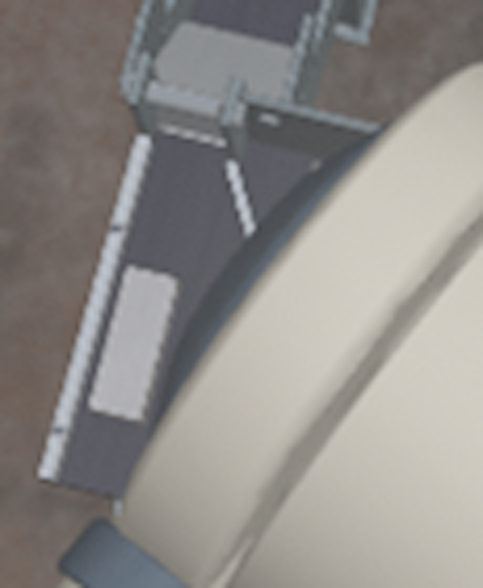

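The part now lies along the feed beside the fence, with top corners at crop (127,266), (178,279), (140,420) and (89,406).

```bash
python3 -c "
from h import *
f=load('top')
P=np.array([cr(f,*q,.271)[:2] for q in[(127,266),(178,279),(140,420),(89,406)]])
print([C(p).round(1) for p in P],C(P.mean(0)))
P=np.array([C(p) for p in P]);d=P[0]+P[1]-P[2]-P[3];print(np.degrees(np.arctan2(d[1],d[0])))"
```

```text
[array([-66.1,  12.4]), array([-66.4, -10. ]), array([-128. ,   -9.9]), array([-127.5,   12.3])] [-97.00077052   1.17529857]
0.004566794101489458
```

Emit:
apply_moves:
  commands: [0, 3.3, 0.3, 0, 6.9, 0, 0, 0, 0, 6.9, 0, 0, 0, 0, 6.9, 0, 0, 0, 0, 6.9, 0, 0, 0, 0, 6.9, 0, 0, 0, 0, 6.9, 0, 0, 0, 0, 6.9, 0, 0, 0, 0, 6.9]

```text
time: 6.7
tool_pos: [0.4526, -0.2301, 0.3702]
ee_rot: [0.0, 0.982, 0.187, -0.0]
wrist_force: [-0.2, -0.1, 0.1]
opening: -0.0004
finger_force: 0.0
```

Emit:
apply_moves:
  commands: [0, 0, 0, 0, 6.9, 0, 0, 0, 0, 6.9, 0, 0, 0, 0, 6.9, 0, 0, 0, 0, 6.9, 0, 0, 0, 0, 6.9, 0, 0, 0, 0, 0]

```text
time: 7.2
tool_pos: [0.4527, -0.2301, 0.3702]
ee_rot: [0.0, 0.994, -0.113, -0.0]
wrist_force: [-0.2, -0.2, 0.0]
opening: 0.0001
finger_force: 0.0
```

```bash
sed -i "s/'turn to 76.84:',(yaw-76.84)/'turn to -13.16:',(yaw+13.16)/" h.py; python3 -c "
from h import *
st(-150,1)"
```

```text
t 7.2 p [ 0.4527 -0.2301  0.3702] chute [-164.7 -131.6] xyaw -13.02 turn to -13.16: 0.14 zz [-0. -0. -1.] op 9.323452542021439e-05 tip 0.017 F [-0.2 -0.2  0. ] q [-0.59  0.22  1.43 -0.    1.49  1.21]
shift tool cm [  1.5  -13.26  -0.  ]
```

Emit:
apply_moves:
  commands: [0, 0.4, -3.4, 0, 0.1, 0, 0.4, -3.4, 0, 0, 0, 0.4, -3.4, 0, 0, 0, 0.3, -3.2, 0, 0, 0, 0, 0, 0, 0, 0, 0, 0, 3, 0, 0, 0, 0, 3, 0, 0, 0, 0, 2, 0]

```text
time: 7.87
tool_pos: [0.4963, -0.1022, 0.2882]
ee_rot: [-0.0, 0.994, -0.108, -0.001]
wrist_force: [0.4, -0.5, -0.3]
opening: 0.0005
finger_force: 0.0
```

```bash
python3 -c "
from h import *
st(-150,0)"
```

```text
t 7.87 p [ 0.4963 -0.1022  0.2882] chute [-151.3    2.8] xyaw -12.43 turn to -13.16: 0.73 zz [-0.001  0.    -1.   ] op 0.0005207213474544942 tip 0.017 F [ 0.4 -0.5 -0.3] q [-0.32  0.29  1.57 -0.    1.28  1.47]
shift tool cm [ 0.13  0.29 -0.  ]
```

Emit:
apply_moves:
  commands: [0, 0, 0.15, 0, 0, 0, 0, 0, 0, 0, 0, 0, 0, 0, 0]

```text
time: 8.12
tool_pos: [0.4973, -0.1041, 0.2916]
ee_rot: [0.0, 0.994, -0.11, 0.001]
wrist_force: [0.9, -0.0, 0.3]
opening: -0.0
finger_force: 0.0
```

```bash
python3 -c "
from h import *
st(-150,0)"
```

```text
t 8.12 p [ 0.4973 -0.1041  0.2916] chute [-149.9    1.2] xyaw -12.64 turn to -13.16: 0.52 zz [ 0.002 -0.001 -1.   ] op -4.4920273518477964e-05 tip 0.017 F [ 0.9 -0.   0.3] q [-0.32  0.28  1.57 -0.    1.29  1.47]
shift tool cm [-0.01  0.12  0.  ]
```

Emit:
apply_moves:
  commands: [0, 0, 0.1, 0.6, 0.5, 0, 0, 0, 0.6, 0, 0, 0, 0, 0, 0, 0, 0.5, 0, 0, 0, 0, 0.6, 0, 0, 0, 0, 0.6, 0, 0, 0, 0, 0.6, 0, 0, 0, 0, 0.6, 0, 0, 0]

```text
time: 8.78
tool_pos: [0.5255, -0.1112, 0.2784]
ee_rot: [0.0, 0.993, -0.115, 0.0]
wrist_force: [-1.2, 0.3, 0.4]
opening: -0.0001
finger_force: 0.4
```

Emit:
apply_moves:
  commands: [0, 0.6, 0, 0, 0, 0, 0.6, 0, 0, 0, 0, 0.6, 0, 0, 0, 0, 0.6, 0, 0, 0, 0, 0.5, 0, 0, 0, 0, 0.3, 0, 0, 0, 0, 0.1, 0, 0, 0, 0, 0, 0, 0, 0]

```text
time: 9.45
tool_pos: [0.557, -0.1187, 0.2782]
ee_rot: [-0.0, 0.993, -0.115, -0.0]
wrist_force: [0.7, 0.3, -0.3]
opening: -0.0002
finger_force: 0.0
```

```bash
python3 -c "
from h import *
st(-22,0)
f=grab('top');c=f['img'][130:270,205:320,::-1];cv2.imwrite('pics/top4.png',cv2.resize(c,None,fx=4.2,fy=4.2,interpolation=cv2.INTER_CUBIC))
f=grab('side');c=f['img'][120:220,220:400,::-1];cv2.imwrite('pics/side4.png',cv2.resize(c,None,fx=4.4,fy=4.4,interpolation=cv2.INTER_CUBIC))"
```

```text
t 9.45 p [ 0.557  -0.1187  0.2782] chute [-88.5   0.6] xyaw -13.21 turn to -13.16: -0.05 zz [-0.  0. -1.] op -0.00018207834719556842 tip 0.017 F [ 0.7  0.3 -0.3] q [-0.31  0.39  1.44  0.    1.31  1.49]
shift tool cm [ 6.65  0.06 -0.  ]
```

View pics/side4.png

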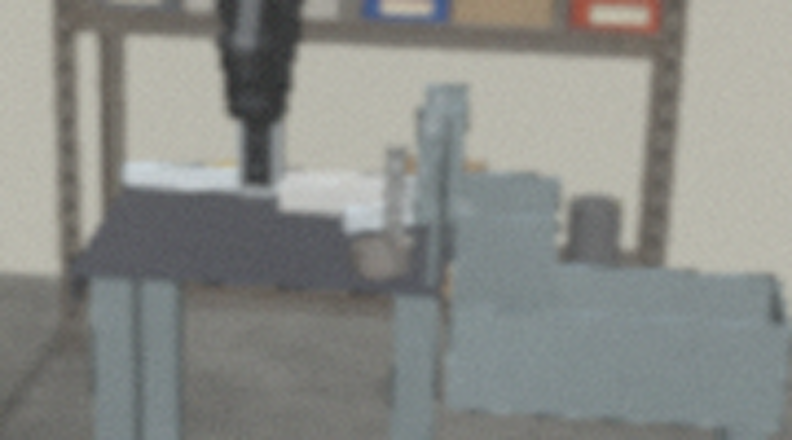

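The side view shows the part straight in front of the finger, its rear face at px x≈280, with the bolt and nut undisturbed. I'll push on under the flap, tip 4 mm higher so the links meet less of the cheeks.

Emit:
apply_moves:
  commands: [0, 0.4, 0.05, -0.2, 0, 0, 0.6, 0, -0.2, 0, 0, 0.6, 0, 0, 0, 0, 0.6, 0, 0, 0, 0, 0.6, 0, 0, 0, 0, 0.6, 0, 0, 0, 0, 0.6, 0, 0, 0, 0, 0.6, 0, 0, 0]

```text
time: 10.22
tool_pos: [0.6021, -0.1297, 0.2821]
ee_rot: [-0.0, 0.993, -0.115, -0.0]
wrist_force: [-1.5, -0.2, 1.7]
opening: 0.0002
finger_force: 0.5
```

Emit:
apply_moves:
  commands: [0, 0.6, 0, 0, 0, 0, 0.7, 0, 0, 0, 0, 0.4, 0, 0, 0, 0, 0, 0, 0, 0]

```text
time: 10.55
tool_pos: [0.6189, -0.1337, 0.2821]
ee_rot: [0.0, 0.993, -0.115, 0.0]
wrist_force: [-0.6, 0.2, -0.4]
opening: 0.0002
finger_force: 0.0
```

```bash
python3 -c "
from h import *
st(-22,0)
f=grab('top');c=f['img'][70:270,205:320,::-1];cv2.imwrite('pics/top5.png',cv2.resize(c,None,fx=3,fy=3,interpolation=cv2.INTER_CUBIC))"
```

```text
t 10.55 p [ 0.6189 -0.1337  0.2821] chute [-24.7   0.1] xyaw -13.21 turn to -13.16: -0.05 zz [ 0. -0. -1.] op 0.0002317986604028277 tip 0.017 F [-0.6  0.2 -0.4] q [-0.31  0.48  1.28  0.    1.39  1.49]
shift tool cm [0.27 0.01 0.  ]
```

View pics/top5.png

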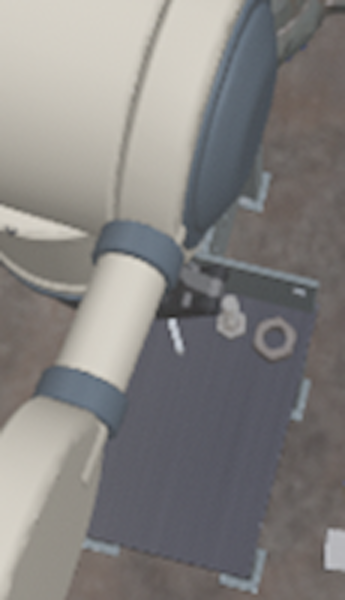

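Top view is blocked by the arm; the bolt (230,317) and nut (273,340) stand in place. I'll check the part through the wrist camera's depth instead.

```bash
cat > cl.py <<'E'
from h import *
def cloud(name):
    f=grab(name);z=f['z_map'];v,u=np.nonzero(z>0)
    q=cv2.undistortPoints(np.c_[u,v].astype(float)[:,None],f['intrinsics'],f['dist_coeffs'])[:,0]
    X=(np.c_[q[:,0],-q[:,1],-np.ones(len(q))]*z[v,u][:,None])@f['pose'][:3,:3].T+f['pose'][:3,3]
    d=X[:,:2]-O;return np.c_[d@e,d@n,X[:,2]]*1e3
def strip(name,ym=15,x0=-60,x1=175):
    c=cloud(name);c=c[abs(c[:,1])<ym]
    for x in range(x0,x1,8):
        w=c[(c[:,0]>=x)&(c[:,0]<x+8)]
        if len(w)>3:print(x,len(w),np.percentile(w[:,2],[2,25,50,75,98]).round())
E
python3 -c "
from cl import *
strip('wrist')"
```

```text
-44 5 [302. 313. 313. 316. 317.]
-36 358 [301. 303. 313. 317. 321.]
-28 300 [302. 303. 312. 313. 331.]
-20 4675 [293. 312. 324. 348. 355.]
-12 7408 [310. 338. 347. 354. 361.]
-4 2325 [301. 307. 310. 311. 361.]
4 2028 [289. 292. 296. 299. 302.]
12 1648 [277. 280. 283. 286. 290.]
20 1501 [236. 262. 272. 274. 277.]
28 883 [226. 251. 254. 256. 259.]
36 789 [217. 242. 244. 247. 250.]
44 752 [206. 213. 234. 237. 240.]
52 576 [197. 200. 202. 204. 206.]
60 515 [187. 190. 192. 195. 197.]
68 451 [169. 170. 171. 186. 188.]
76 439 [169. 170. 170. 171. 172.]
84 495 [169. 170. 170. 171. 172.]
92 517 [169. 170. 171. 171. 172.]
100 507 [169. 170. 170. 171. 172.]
108 554 [169. 170. 170. 171. 172.]
116 558 [169. 170. 170. 171. 172.]
124 593 [169. 170. 170. 171. 172.]
132 36 [169. 170. 170. 171. 171.]
```

The part has tipped onto the slide (sloped surface x 20–50). I'll check whether it is still sliding.

Emit:
apply_moves:
  commands: [0, 0, 0, 0, 0, 0, 0, 0, 0, 0, 0, 0, 0, 0, 0]

```text
time: 10.9
tool_pos: [0.6179, -0.1334, 0.2824]
ee_rot: [-0.0, 0.993, -0.115, 0.0]
wrist_force: [0.2, 0.5, 0.6]
opening: 0.0002
finger_force: 0.0
```

```bash
python3 -c "
from cl import *
st(-22,0);strip('wrist',x0=-4)"
```

```text
t 10.9 p [ 0.6179 -0.1334  0.2824] chute [-25.8   0.1] xyaw -13.21 turn to -13.16: -0.05 zz [ 0.  0. -1.] op 0.00020961596620782083 tip 0.017 F [0.2 0.5 0.6] q [-0.31  0.48  1.28  0.    1.39  1.49]
shift tool cm [0.38 0.01 0.  ]
-4 4443 [254. 276. 294. 310. 312.]
4 779 [253. 254. 255. 255. 256.]
12 951 [244. 246. 249. 251. 253.]
20 859 [234. 237. 239. 242. 244.]
28 739 [225. 227. 230. 232. 234.]
36 673 [216. 219. 221. 223. 225.]
44 589 [207. 219. 222. 224. 226.]
52 613 [198. 223. 225. 227. 228.]
60 580 [189. 213. 216. 219. 222.]
68 477 [170. 205. 207. 210. 213.]
76 474 [170. 195. 198. 201. 203.]
84 453 [170. 185. 188. 191. 194.]
92 411 [169. 170. 171. 182. 185.]
100 520 [169. 170. 170. 171. 172.]
108 545 [169. 170. 170. 171. 172.]
116 573 [169. 170. 170. 171. 172.]
124 580 [169. 170. 170. 171. 172.]
```

The flap has closed and the part is sliding into the tray. Drawing back along the deck, then up.

Emit:
apply_moves:
  commands: [0, -1, 0, 0, 0, 0, -2, 0, 0, 0, 0, -2, 0, 0, 0, 0, -2, 0, 0, 0, 0, 0, 0, -2, 0, 0, 0, 0, -3, 0, 0, 0, 0, -3, 0, 0, 0, 0, -3, 0]

```text
time: 11.62
tool_pos: [0.5494, -0.1173, 0.3938]
ee_rot: [-0.0, 0.993, -0.115, -0.0]
wrist_force: [0.3, 0.6, 0.9]
opening: 0.0
finger_force: 0.0
```

Emit:
apply_moves:
  commands: [0, 0, 1, 0, 0, 0, 0, 3.5, 0, 0, 0, 0, 3.5, 0, 0, 0, 0, 3.5, 0, 0, 0, 0, 3.5, 0, 0, 0, 0, 3.5, 0, 0, 0, 0, 0, 0, 0, 0, 0, 0, 0, 0]

```text
time: 12.28
tool_pos: [0.507, -0.2992, 0.3919]
ee_rot: [-0.0, 0.993, -0.116, -0.0]
wrist_force: [0.5, 0.2, 0.5]
opening: -0.0
finger_force: 0.0
```

```bash
python3 -c "
from cl import *
st();strip('top',x0=-4)
f=load('top');c=f['img'][70:270,190:350,::-1];cv2.imwrite('pics/top6.png',cv2.resize(c,None,fx=3,fy=3,interpolation=cv2.INTER_CUBIC))"
```

```text
t 12.28 p [ 0.507  -0.2992  0.3919] chute [ -96.1 -186.6] xyaw -13.37 turn to -13.16: -0.21 zz [-0.  0. -1.] op -1.950716366418882e-05 tip 0.017 F [0.5 0.2 0.5] q [-0.63  0.34  1.21 -0.    1.59  1.17]
-4 170 [254. 270. 289. 310. 312.]
20 24 [234. 236. 239. 240. 242.]
28 31 [225. 227. 230. 233. 235.]
36 43 [217. 218. 220. 221. 225.]
44 68 [210. 218. 222. 224. 226.]
52 50 [203. 223. 226. 227. 229.]
60 38 [191. 211. 215. 218. 222.]
68 33 [185. 205. 207. 210. 213.]
76 38 [169. 180. 196. 200. 204.]
84 39 [169. 180. 188. 192. 194.]
92 27 [168. 170. 172. 178. 186.]
100 54 [169. 170. 171. 172. 174.]
108 55 [168. 170. 171. 172. 173.]
116 54 [168. 170. 171. 172. 173.]
124 53 [169. 170. 171. 172. 174.]
132 52 [168. 170. 171. 172. 173.]
140 51 [168. 170. 171. 172. 174.]
148 53 [169. 170. 171. 172. 173.]
156 52 [167. 170. 171. 172. 174.]
164 196 [169. 174. 190. 206. 220.]
172 25 [182. 217. 219. 220. 222.]
```

View pics/top6.png

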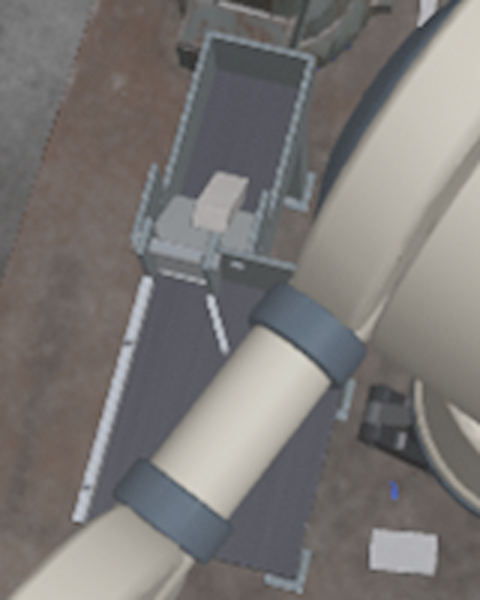

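The final view shows the part at rest at the foot of the slide, px (220,200), with its toe on the tray floor. Its height profile hasn't changed since the last check. The flap hangs shut, the deck is clear and the arm is off to the right. Handing in.

```bash
python3 -c "
from h import *
st();print(finish_job())"
```

```text
t 12.33 p [ 0.5073 -0.298   0.392 ] chute [ -96.  -185.3] xyaw -13.29 turn to -13.16: -0.13 zz [-0.  0. -1.] op 0.00018835151834934344 tip 0.017 F [ 0.1  0.3 -0.5] q [-0.63  0.34  1.21  0.    1.59  1.17]
the job is handed in; nothing more can be done
None
```

I pushed the long block under the flap and it went down the slide, coming to rest leaning on the slide with its lower end on the tray floor rather than lying flat; the flap hangs shut, the arm is clear, the nut and bolt were unmoved when last seen just after the block tipped, and I handed in at 12.3 s with no verdict shown.

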